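# Press and slide the battery cartridge under the drag springs

## Robot

A 6-joint arm with a two-finger parallel gripper is mounted at the origin on the work surface. World frame = base frame: x ahead of the robot, y to its left, z up, the work surface at z = 0. Lengths are in mm, angles in degrees, forces in N, time in s.
With the tool pointing down it reaches from about 350 to 850 mm from the base axis. Payload 8.1 kg.
Tool frame: the origin (TCP) lies between the finger pads; the fingertips stand r.nose_length ahead of it and the grasp point (between the pads) lies 3 mm ahead of it (r.nose_length is the distance from the TCP to the fingertips, in mm); x points along the fingers, y is the direction in which the jaws open and shut, and the axes are right-handed (so a half turn about x gives the same grasp; the last joint's range is limited). The gripper opens to 85 mm and grips with 20 to 120 N. Pads are 22 mm wide; open, the fingers measure 114 mm over their backs; the gripper's body (76 mm by 85 mm) begins 54 mm behind the grasp point. The pads swing forward as they close: fully open they stand 13 mm farther back than shut.
Start: joints at [-75.883, 7.471, 85.268, -0, 87.261, -4.893], TCP at [195.467, -567.272, 217.392] pointing down, gripper open.
Joint ranges: [-169.43, 169.43], [-51.17, 129.36], [1.28, 143.12], [-76.62, 256.62], [0, 156.53], [-152.29, 152.29]. Speed limits (degrees/s): [136.94, 136.94, 159.86, 180, 180, 180].

## Interface

Orientations are given as [roll, pitch, yaw] about the fixed x, y, z axes, in that order (R = Rz(yaw) Ry(pitch) Rx(roll)).
In Python, from bench import sense, optics, order, r gives the robot as it stands.
- The arm moves only by the tool carry_out, never from a script. Its argument "commands" is one flat list of numbers, 7 for each row, row after row: the shift along the tool's x, y, z in m, then the turn, a rotation vector about the tool's x, y, z in degrees, then the closure, from -1 (fully open) to 1 (shut), so that 0 is half open. A call has 1 to 12 rows; each row is the pose to reach, as a shift and turn from the pose measured when the call began, along the tool's axes at that moment; what a row does not reach only later rows make up. A row lasts 1/8 s, in which the tool goes at most 62.5 mm and 10.7 degrees, less where a joint would pass 70% of its speed; a pose out of reach is approached as far as the arm can. A call with a gripper value outside its range is refused whole. The fingers move at their own pace and stop on an object; "grip_force" is the grip in N (left out, the last holds). Time passes only in rows, so rows that repeat a pose let the fingers close. It gives the time, the measured TCP pose, the force and the opening at its end, in the units of the state.
- sense(): the state, without advancing time (a new reading comes with each control period).
- optics.snapshot(name): name is "scene" or "side" or "wrist"; returns (picture, depth): 400x640x3 uint8, red, green, blue; 400x640 float32, mm along the optical axis (not along the pixel's ray), 0 where there is no reading.
- optics.calibration(name): a dict with "mtx" (3x3 intrinsics, pixels), "extrinsics" (4x4, takes a point from camera to world coordinates). Camera axes: x right, y up, looking along -z (the intrinsics and any distortion apply to the point x, -y, -z); pixel columns grow to the right and rows downward; lengths in mm; the calibration is good to about 2 mm. A picture is of the moment at which its call begins: read the wrist's pose just before it. calibration takes no time and is no camera call; for the wrist camera it gives the pose at the moment of the call.
- order.hand_in(): hands the job in, once; it reports no verdict.
The state is a dict: "time": time; "joint_pos": joint angles; "qd": joint speeds; "joint_efforts": joint torques, N m; "tool_pos": TCP position; "tcp_rot": TCP orientation; "ft_force": force on the tool from outside, world axes, zero at the start; "wrist_torque": the same for the moment, N m; "finger_gap": finger opening in mm.
Only numpy, scipy, OpenCV 4.12 (cv2) and the standard library are available. Lean on these libraries where they do the work, as an engineer would, in place of code of your own. Each camera call takes 0.05 s, during which the arm holds its last target. There are 200 camera calls.

## Task

Fit the blue battery cartridge in the switch box without gripping or lifting it: press it down hard with the fingertips against the sprung lift plate and, keeping it pressed, slide it under the yellow gate tabs and the brass drag springs until it is fully home against the red-switch end and the lift plate springs back up behind it. Then take the hand away. Leave the red rocker switch and the four loose things around the box as they are.

Things in the scene. Friction and masses are not known exactly. Their poses are not given: they have to be found in the camera images.
- switch_box: Fixed grey metal switch box, 262 x 96 mm. Origin on the table, on its centre line, below the front faces of the gate tabs; +x = direction the cartridge slides in, z up (numbers below: this frame, mm). Open-topped trough 81 wide, side walls 38 high. Entry x -104 to 0: floor is the lift plate, rear wall 38 high at -104. Bay x 0 to 88: floor 16 above the table.
- gate (a point): Middle of the gap between the two yellow gate tabs, at the height of their undersides (37.5 mm above the table), at their front faces (box x 0). The tabs, 10 mm long (x 0 to 10), 50 mm high at the top, overhang the trough from both sides and leave a slot 50 mm wide for the fingers; the trough is open above all along this slot.
- leaf_a (a joint): One of two brass drag springs (leaf springs 38 mm long), one behind each gate tab and beside the slot, sloping down into the bay; 0 = at rest, rises to about 0.057 rad when the cartridge is under it, dragging on the cartridge's top edges with about 3.5 N each. The whole slide takes some 10 to 20 N of forward push.
- end_stop (a point): Middle of the face of the switch housing that stops the cartridge (box x 88 mm), 34 mm above the table. The housing is 46 mm high, the red rocker is on top of it, 34 mm further on.
- cartridge_pad (a point): Centre of the flat top (black press pad, clear from x -42 to +18) of the blue loose cartridge, 84 (x) x 78 x 18 mm, 0.18-0.35 kg; axes as the box's. Starts on the raised plate: top 42 mm above the table, front face 4-16 mm short of the tabs, which stop it unless the top is pressed below 37.5 mm (plate fully down: 35). Fully home: box x 46 mm, top 34 mm above the table.
- cartridge_rib (a point): Middle of the rear face of the cartridge's yellow cross rib (6 mm thick, 40 mm wide, 8 mm high), at its foot on the top face, 18 mm ahead of the pad centre. A fingertip pressing on the pad can push forward against it.
- cartridge: The same blue cartridge; this origin is the centre of its underside, 18 mm below the pad point.
- lift_plate (a joint): Sprung lift plate under the cartridge in the entry (x -98 to +1 mm): 0 = up, 0.007 m = fully pressed down; its spring takes about 8 N to start moving and 14.5 N to bottom (less the cartridge's weight). It springs back to 0 when the cartridge's rear edge has cleared it, within about 3 mm of home, and then bars the way back.
- rocker (a joint): Red rocker switch on the switch housing, 28 x 20 mm, about 10 mm proud of the housing (top about 58 mm above the table); 0 = as it stands, grows to 0.4 rad if its far end is pushed down. Must stay as it is.
- gps_puck_c (a point): White plastic GPS puck, loose, 68 mm diameter, 23 mm high; centre, half-way up. Leave alone.
- tripod_foot_c (a point): Bronze leveling tripod foot, loose, base 52 mm diameter with a 14 mm stem, 42 mm high; centre, half-way up. Leave alone.
- lens_c (a point): Amber glass indicator lens, loose, 38 mm diameter, 17 mm high; centre, half-way up. Leave alone.
- clevis_pin_c (a point): Steel clevis pin standing on its 22 mm head, loose, 12 mm shank, 42 mm high; centre, half-way up. Leave alone.
Mind the look-alikes: they are no part of the job. There is more than one size of the cartridge; the job needs the middle-sized.

How it is judged:
By the outcome, as a careful person would: the job done as asked, in the order asked, and still so for the second after the job is handed in, with the robot touching nothing.
It also fails if it takes over 40 s, if anything falls off the work surface, if the arm or the gripper's body presses on something with over 40 N, if the wrist force passes 120 N, or if a joint passes its speed limit or range.

## Working session

There is one attempt and no reset: what is moved stays moved. The work goes in short steps, Python scripts to look and compute and a tool call to move; the robot and the scene stay as the last step left them, time stands still between calls to the robot, and variables do not carry over. Pictures are saved under pics/ and viewed, about 8 in all and at most 12, crops included, and the job is handed in when it is done.

Besides the shell and the picture viewer there is one more tool, called by a JSON object that holds its "fn" and its "kwargs". carry_out: Moves the arm, as the interface text tells. Its arguments: {"type":"object","properties":{"commands":{"type":"array","items":{"type":"number"}},"grip_force":{"type":"number"}},"required":["commands"]}

```bash
mkdir -p pics
cat > h.py <<'E'
import numpy as np, cv2
from bench import sense, optics, order, r
def shot(n,f=None):
    c=optics.calibration(n); p,d=optics.snapshot(n)
    if f: cv2.imwrite('pics/'+f,p[:,:,::-1])
    return p,d,c
def world(d,c):
    K=c['mtx'];v,u=np.mgrid[:d.shape[0],:d.shape[1]]
    P=np.stack([(u-K[0,2])/K[0,0]*d,-(v-K[1,2])/K[1,1]*d,-d,np.ones_like(d)],-1)
    W=(P@np.asarray(c['extrinsics']).T)[...,:3]; W[d==0]=np.nan
    return W
E
python3 - <<'E'
from h import *
print(r.nose_length, sense(), [k for k in optics.calibration('scene')])
for n in('scene','side'):
    p,d,c=shot(n,n+'.png'); np.savez(n+'.npz',p=p,d=d,K=c['mtx'],E=c['extrinsics'])
    print(c)
E
```

```text
22.0 {'time': 0.0, 'joint_pos': array([-7.58821329e+01,  7.51428113e+00,  8.53287389e+01,  1.63322962e-03,
        8.72606993e+01, -4.89256194e+00]), 'qd': array([-0.02339451,  0.02476109, -0.01601149, -0.04200931, -0.00165403,
        0.00673065]), 'joint_efforts': array([ 1.30685035e-03, -5.69403291e+01, -5.00544906e+01,  3.93476398e-06,
        1.47575751e-02,  5.59764075e-06]), 'tool_pos': array([ 195.3428301 , -566.71597631,  216.35824333]), 'tcp_rot': array([-95.79359309,  89.89626786, 103.2167564 ]), 'ft_force': array([ 0.71260024,  0.28839429, -0.50383702]), 'wrist_torque': array([-0.04692268, -0.07713676, -0.02427654]), 'finger_gap': 85.63347627419651} ['mtx', 'extrinsics']
{'mtx': array([[363.43737562,   0.        , 322.15412856],
       [  0.        , 363.43737562, 201.1477686 ],
       [  0.        ,   0.        ,   1.        ]]), 'extrinsics': array([[ 4.12832892e-02, -6.52663468e-01,  7.56522364e-01,
         1.05812162e+03],
       [ 9.98940443e-01,  4.23747770e-02, -1.79546289e-02,
        -1.32521665e+01],
       [-2.03391361e-02,  7.56462012e-01,  6.53721304e-01,
         4.80598857e+02],
       [ 0.00000000e+00,  0.00000000e+00,  0.00000000e+00,
         1.00000000e+00]])}
{'mtx': array([[434.85536928,   0.        , 318.49892395],
       [  0.        , 434.85536928, 190.95072086],
       [  0.        ,   0.        ,   1.        ]]), 'extrinsics': array([[-8.49600995e-01,  2.61578989e-01, -4.57989718e-01,
         1.71556311e+02],
       [-5.27423916e-01, -4.18940775e-01,  7.39129650e-01,
         6.11316977e+02],
       [ 1.47021970e-03,  8.69520017e-01,  4.93895514e-01,
         4.73038880e+02],
       [ 0.00000000e+00,  0.00000000e+00,  0.00000000e+00,
         1.00000000e+00]])}
```

View pics/scene.png

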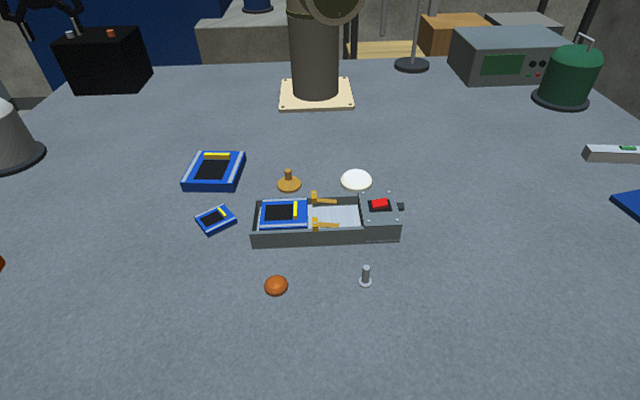

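View pics/side.png

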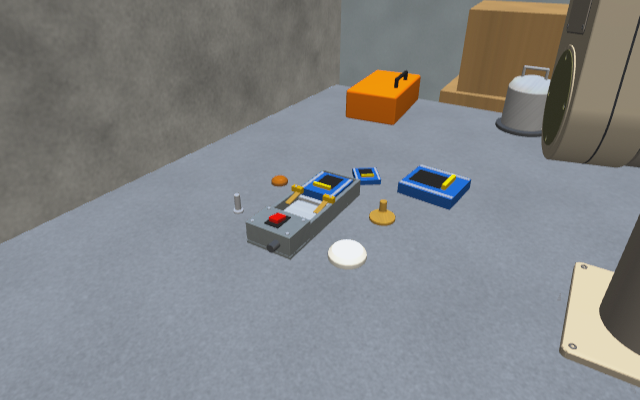

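The middle-sized cartridge is the one in the box at scene (283,213). The look-alikes lie loose: the large one at (214,170) and the small one at (215,219). The red switch is at (380,204), the tabs at (315,197) and (315,222).

Run:
```python
from h import *
for n,(u0,v0,u1,v1) in (('scene',(235,180,415,255)),('side',(235,160,370,260))):
    z=np.load(n+'.npz');W=world(z['d'],dict(mtx=z['K'],extrinsics=z['E']))
    p=z['p'].astype(int);h=cv2.cvtColor(z['p'],cv2.COLOR_RGB2HSV).astype(int)
    m=np.zeros(p.shape[:2],bool);m[v0:v1,u0:u1]=1
    H=h[...,0];S=h[...,1];V=h[...,2]
    box=m&(W[...,2]>8)&(W[...,2]<52)
    # keep largest component
    k,l,st,_=cv2.connectedComponentsWithStats(box.astype(np.uint8));i=1+np.argmax(st[1:,4]);box=l==i
    rc=cv2.minAreaRect(W[box][:,:2].astype(np.float32));print(n,'rect',rc,cv2.boxPoints(rc).round(1).tolist())
    for nm,mm in (('red',((H<6)|(H>174))&(S>180)),('yellow',(H>24)&(H<32)&(S>150)),('brass',(H>15)&(H<24)&(S>140)),('blue',(H>100)&(H<125)&(S>150)),('black',(V<45))):
        mm=mm&box
        k,l,st,_=cv2.connectedComponentsWithStats(mm.astype(np.uint8))
        for i in range(1,k):
            if st[i,4]>8:
                w=W[l==i];print(nm,st[i].tolist(),np.median(w,0).round(1),np.percentile(w,3,axis=0).round(1),np.percentile(w,97,axis=0).round(1))
```

```text
scene rect ((536.2051391601562, 10.760330200195312), (280.27734375, 176.72476196289062), 89.98103332519531) [[447.79998779296875, -129.3000030517578], [624.5, -129.39999389648438], [624.5999755859375, 150.89999389648438], [447.8999938964844, 150.89999389648438]]
yellow [294, 201, 3, 15, 43] [574.7 -50.5  49.2] [557.6 -52.5  47.9] [591.4 -48.5  50. ]
brass [312, 193, 24, 11, 103] [543.6  -3.2  37.7] [536.2 -19.7  33.2] [550.   22.7  49.7]
brass [313, 218, 4, 5, 11] [606.2 -17.5  48.8] [602.5 -19.2  48.2] [610.8 -13.9  49.4]
brass [313, 221, 26, 10, 101] [609.   -2.4  37.5] [602.3 -19.5  33.7] [623.1  20.7  49.2]
blue [260, 200, 48, 25, 544] [578.3 -62.8  41.1] [ 544.  -111.6   39.6] [602.8 -31.3  42.6]
blue [259, 225, 49, 5, 104] [613.1 -70.9  40.4] [ 610.4 -110.3   38. ] [615.  -31.8  42.4]
black [368, 200, 23, 12, 65] [583.7 100.   47.1] [562.2  81.7  45.9] [588.4 118.1  48.6]
black [265, 204, 27, 16, 314] [575.4 -81.   41.4] [ 555.8 -103.6   40. ] [592.1 -58.3  42.9]
black [358, 204, 5, 21, 30] [572.8  67.   26.7] [541.6  66.8  19.7] [599.6  67.2  34.2]
side rect ((573.950012207031
[... 532 characters left out ...]
3  -7.   40.2] [598.4 -16.7  31.2] [619.7  24.9  50.2]
brass [314, 196, 21, 17, 115] [538.9  -8.8  40.5] [526.2 -17.3  35.4] [545.9  25.8  49.9]
blue [356, 169, 14, 14, 70] [ 543.2 -179.9   14.3] [ 529.3 -209.6    8.4] [ 573.9 -170.5   16.6]
blue [303, 172, 45, 28, 392] [577.2 -38.6  42.8] [ 544.9 -108.4   28.2] [603.  -27.5  44.6]
blue [334, 180, 19, 16, 38] [535.5 -72.6  40.7] [ 534.7 -107.8   38. ] [536.7 -40.4  43.7]
black [359, 170, 11, 4, 33] [ 555.7 -210.4   15.2] [ 545.3 -221.    13.7] [ 567.1 -199.3   16.3]
black [319, 176, 23, 12, 142] [572.5 -81.9  43.7] [555.4 -98.7  42.5] [590.8 -66.   44.9]
black [265, 217, 25, 11, 58] [563.1 116.7  49.2] [558.   86.9  47.4] [585.1 122.   50.3]
```

```bash
cat >> h.py <<'E'
from scipy.spatial.transform import Rotation as Ro
def go(p,ydir=None):
    s=sense();R=Ro.from_euler('xyz',s['tcp_rot'],degrees=True).as_matrix()
    sh=R.T@(np.array(p)-s['tool_pos'])/1000
    t=np.zeros(3)
    if ydir is not None:
        x=np.array([0,0,-1.]);y=np.r_[ydir,0]/np.linalg.norm(ydir)
        T=np.stack([x,y,np.cross(x,y)],1); t=Ro.from_matrix(R.T@T).as_rotvec(degrees=True)
    print('axes',R.round(3).tolist());print('shift',sh.round(4),'turn',t.round(2))
E
python3 - <<'E'
from h import *
for y in ((1,0),(-1,0),(0,1),(0,-1)): go((574,-68,230),y)
E
```

```text
axes [[-0.0, 0.326, -0.945], [0.002, -0.945, -0.326], [-1.0, -0.002, -0.0]]
shift [-0.0129 -0.3482 -0.5205] turn [-7.099e+01 -7.000e-02  8.000e-02]
axes [[-0.0, 0.326, -0.945], [0.002, -0.945, -0.326], [-1.0, -0.002, -0.0]]
shift [-0.0129 -0.3482 -0.5205] turn [1.0901e+02 9.0000e-02 7.0000e-02]
axes [[-0.0, 0.326, -0.945], [0.002, -0.945, -0.326], [-1.0, -0.002, -0.0]]
shift [-0.0129 -0.3482 -0.5205] turn [-1.6099e+02 -1.4000e-01  1.0000e-02]
axes [[-0.0, 0.326, -0.945], [0.002, -0.945, -0.326], [-1.0, -0.002, -0.0]]
shift [-0.0129 -0.3482 -0.5205] turn [1.901e+01 1.000e-02 1.000e-01]
```

{"fn": "carry_out", "kwargs": {"commands": [-0.006,-0.174,-0.26,-35.5,0,0,1,-0.006,-0.174,-0.26,-35.5,0,0,1,-0.006,-0.174,-0.26,-35.5,0,0,1,-0.006,-0.174,-0.26,-35.5,0,0,1,-0.0129,-0.348,-0.5205,-71,0,0,1,-0.0129,-0.348,-0.5205,-71,0,0,1,-0.0129,-0.348,-0.5205,-71,0,0,1,-0.0129,-0.348,-0.5205,-71,0,0,1,-0.0129,-0.348,-0.5205,-71,0,0,1,-0.0129,-0.348,-0.5205,-71,0,0,1,-0.0129,-0.348,-0.5205,-71,0,0,1,-0.0129,-0.348,-0.5205,-71,0,0,1], "grip_force": 60}}

```text
time: 1.6
tool_pos: [573.7, -68.0, 229.3]
tcp_rot: [-127.9, 89.9, 142.2]
ft_force: [0.8, -0.8, -0.3]
finger_gap: 0.1
```

Run:
```python
from h import *
s=sense();print(s)
p,d,c=shot('wrist','w1.png');np.savez('w1.npz',p=p,d=d,K=c['mtx'],E=c['extrinsics']);print(c['extrinsics'].round(3))
```

```text
{'time': 1.6, 'joint_pos': array([-1.18853859e+01,  3.87999767e+00,  8.78592375e+01,  5.97992546e-02,
        8.83837208e+01, -1.19603198e+01]), 'qd': array([-1.95042899, -1.12052262,  0.698952  , -0.157281  , -0.08201315,
       -0.16229989]), 'joint_efforts': array([ 1.61995646e+00, -5.33546305e+01, -5.06171000e+01,  2.09443867e-01,
       -4.18257038e-02,  8.97184107e-02]), 'tool_pos': array([573.72838946, -68.02526528, 229.28737757]), 'tcp_rot': array([-127.88561091,   89.86328474,  142.18757218]), 'ft_force': array([ 0.8285143 , -0.78836822, -0.34470924]), 'wrist_torque': array([ 0.02043238,  0.02325627, -0.03593741]), 'finger_gap': 0.058223736871965394}
[[ 1.00000e+00 -1.00000e-03  2.00000e-03  5.73546e+02]
 [ 0.00000e+00  9.58000e-01  2.85000e-01  5.95600e+00]
 [-2.00000e-03 -2.85000e-01  9.58000e-01  3.85437e+02]
 [ 0.00000e+00  0.00000e+00  0.00000e+00  1.00000e+00]]
```

View pics/w1.png

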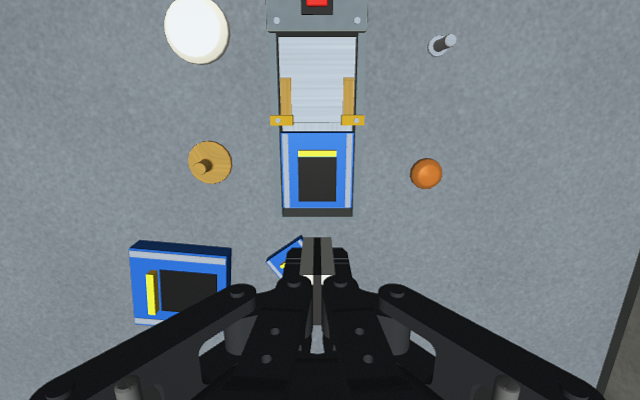

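The wrist picture shows the cartridge in the box trough, with its rib at (317,154) and pad at (317,180). The tabs are at (282,120) and (352,120), with the finger gap line at (317,250). This confirms it is the middle-sized one, and the other two are loose at (180,285) and (290,255).

```bash
cat > meas.py <<'E'
from h import *
def meas(z):
    W=world(z['d'],dict(mtx=z['K'],extrinsics=z['E']));h=cv2.cvtColor(z['p'],cv2.COLOR_RGB2HSV).astype(int)
    H,S,V=[h[...,i] for i in range(3)]
    reg=np.zeros(H.shape,bool);reg[:225,262:372]=1
    for nm,mm in (('red',((H<6)|(H>174))&(S>180)),('yellow',(H>26)&(H<33)&(S>150)),('brass',(H>15)&(H<=26)&(S>130)),('blue',(H>100)&(H<125)&(S>150)),('black',(V<60)&(S<90))):
        k,l,st,_=cv2.connectedComponentsWithStats((mm&reg).astype(np.uint8))
        for i in range(1,k):
            if st[i,4]>40:
                w=W[l==i];print(nm,st[i].tolist(),np.nanmedian(w,0).round(1),np.nanpercentile(w,2,axis=0).round(1),np.nanpercentile(w,98,axis=0).round(1),'yaw',round(cv2.minAreaRect(w[~np.isnan(w[:,0])][:,:2].astype(np.float32))[2],1))
    return W
E
python3 - <<'E'
from meas import *
z=np.load('w1.npz');W=meas(z)
# wall tops per row
for v in range(40,215,25):
    L=W[v,262:300];L=L[L[:,2]>33];Rr=W[v,335:372];Rr=Rr[Rr[:,2]>33]
    print(v,L[:1].round(1).tolist(),Rr[-1:].round(1).tolist())
E
```

```text
red [306, 0, 22, 7, 135] [572.1  90.2  53. ] [563.   88.   50.3] [582.2  92.4  54.7] yaw 0.2
yellow [299, 151, 37, 5, 185] [573.1 -48.6  49.3] [554.3 -50.9  47.9] [591.9 -46.4  50.9] yaw 0.2
brass [270, 78, 23, 48, 576] [539.8  -1.8  38.1] [526.1 -18.9  33.1] [546.7  25.3  50.3] yaw 89.1
brass [341, 78, 23, 48, 547] [606.1  -2.3  38.1] [599.4 -18.9  32.6] [619.2  25.5  50. ] yaw 86.1
blue [280, 132, 75, 76, 2565] [573.1 -56.3  41.3] [ 534.7 -110.8   39.1] [611.5 -27.9  43. ] yaw 0.1
black [302, 0, 31, 15, 304] [573.   86.   47.6] [559.   82.2  45.9] [587.   93.4  48.9] yaw 0.0
black [270, 32, 88, 24, 437] [571.   68.2  29.2] [531.9  57.6  17.5] [612.8  68.5  40.5] yaw 2.3
black [299, 158, 37, 43, 1590] [573.1 -78.5  41.8] [ 553.6 -102.3   40.2] [592.7 -55.4  43.3] yaw 0.4
40 [[524.8, 61.3, 38.0]] [[620.4, 61.5, 37.1]]
65 [[524.6, 38.5, 36.6]] [[620.6, 38.6, 35.8]]
90 [[524.6, 14.5, 36.5]] [[620.3, 14.5, 37.7]]
115 [[525.5, -9.9, 49.8]] [[619.8, -9.9, 48.7]]
140 [[525.1, -36.3, 39.5]] [[620.3, -36.5, 37.3]]
165 [[525.8, -63.9, 36.8]] [[620.2, -63.6, 37.9]]
190 [[524.8, -92.5, 36.8]] [[620.3, -92.4, 36.9]]
```

{"fn": "carry_out", "kwargs": {"commands": [0.05,-0.0007,-0.001,0,0,0,1,0.1,-0.0007,-0.001,0,0,0,1,0.14,-0.0007,-0.001,0,0,0,1,0.153,-0.0007,-0.001,0,0,0,1,0.153,-0.0007,-0.001,0,0,0,1,0.153,-0.0007,-0.001,0,0,0,1]}}

```text
time: 2.4
tool_pos: [574.2, -68.3, 79.0]
tcp_rot: [106.9, 89.9, 16.9]
ft_force: [0.2, 0.3, -0.0]
finger_gap: 0.1
```

Run:
```python
from h import *
s=sense();print(s['tool_pos'],s['ft_force'],s['wrist_torque']);go((573,-67,66),(1,0))
p,d,c=shot('side','s2.png')
cv2.imwrite('pics/s2c.png',cv2.resize(p[130:270,220:400,::-1],None,fx=4,fy=4,interpolation=cv2.INTER_CUBIC))
```

```text
[574.16347028 -68.3059748   79.02562381] [ 0.161111    0.34385363 -0.02294692] [-0.00659469  0.00229829 -0.0134364 ]
axes [[0.002, 1.0, -0.001], [0.001, -0.001, -1.0], [-1.0, 0.002, -0.001]]
shift [ 0.013  -0.0012 -0.0013] turn [-0.04 -0.04 -0.12]
```

View pics/s2c.png

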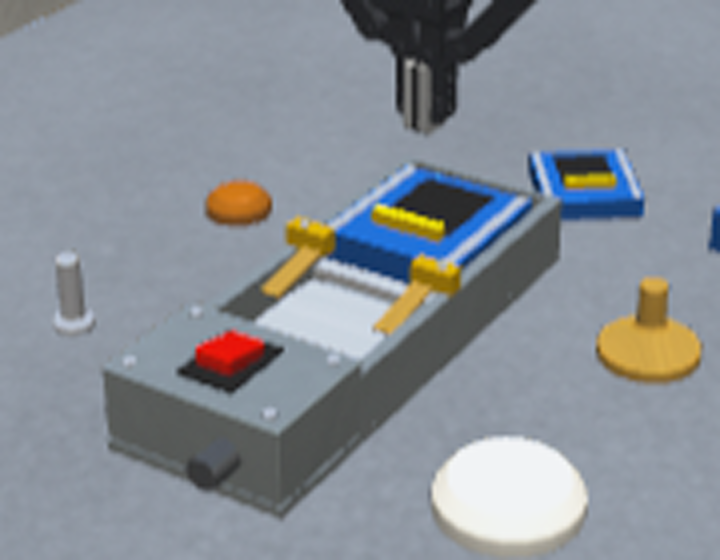

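Closed fingertips at crop (420,130) are above the pad and behind the rib at (408,220); tabs at (310,235) and (435,272) are clear. I'll go down by feel.

{"fn": "carry_out", "kwargs": {"commands": [0.006,-0.0012,-0.001,0,0,0,1,0.011,-0.0012,-0.001,0,0,0,1,0.013,-0.0012,-0.001,0,0,0,1,0.014,-0.0012,-0.001,0,0,0,1,0.015,-0.0012,-0.001,0,0,0,1]}}

```text
time: 3.08
tool_pos: [573.1, -67.1, 64.0]
tcp_rot: [104.8, 89.9, 14.8]
ft_force: [0.9, -0.2, -0.0]
finger_gap: 0.4
```

{"fn": "carry_out", "kwargs": {"commands": [0.001,0,0,0,0,0,1,0.002,0,0,0,0,0,1,0.003,0,0,0,0,0,1]}}

```text
time: 3.45
tool_pos: [573.1, -67.2, 60.9]
tcp_rot: [103.7, 89.9, 13.7]
ft_force: [-1.1, -0.2, 0.2]
finger_gap: -0.0
```

{"fn": "carry_out", "kwargs": {"commands": [0.001,0,0,0,0,0,1,0.002,0,0,0,0,0,1,0.003,0,0,0,0,0,1]}}

```text
time: 3.82
tool_pos: [573.1, -67.2, 57.9]
tcp_rot: [103.9, 89.9, 13.9]
ft_force: [0.6, 0.5, 0.1]
finger_gap: 0.1
```

Run:
```python
from h import *
s=sense();print(s['tool_pos'],s['ft_force'],s['wrist_torque'])
p,d,c=shot('wrist','w3.png');W=world(d,c)
cv2.imwrite('pics/w3c.png',cv2.resize(p[0:300,200:440,::-1],None,fx=2,fy=2))
p,d,c=shot('side');np.savez('s3.npz',p=p,d=d,K=c['mtx'],E=c['extrinsics'])
cv2.imwrite('pics/s3c.png',cv2.resize(p[130:270,240:400,::-1],None,fx=4,fy=4,interpolation=cv2.INTER_CUBIC))
```

```text
[573.14763315 -67.15998618  57.87384468] [0.62437434 0.46706619 0.13952636] [-0.06396599 -0.0066497  -0.03878766]
```

View pics/s3c.png

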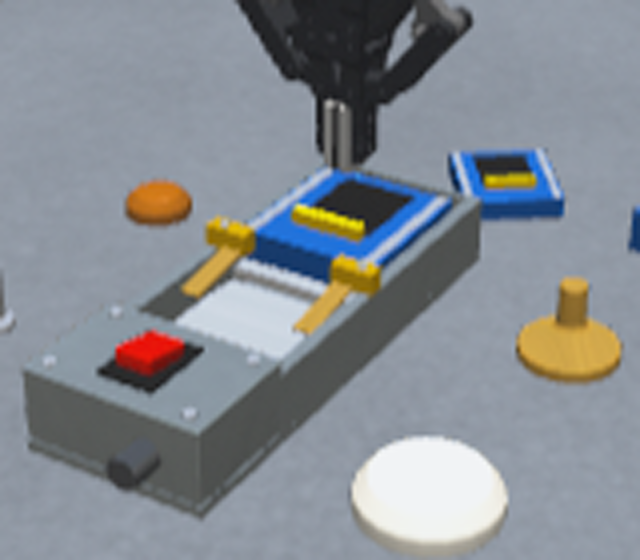

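The fingertips at crop (338,168) still stand clear above the rear of the pad, so the real tip is higher or farther back than calculated. I'll measure it from depth.

Run:
```python
from h import *
z=np.load('s3.npz');W=world(z['d'],dict(mtx=z['K'],extrinsics=z['E']))
for v in (158,162,166,170,172,174):
    print(v,[W[v,u].round(0).tolist() for u in (320,323,326,329,332)])
p,d,c=shot('wrist');W=world(d,c);print(sense()['tool_pos'])
for v in range(205,262,5): print(v,[W[v,u].round(0).tolist() for u in (306,311,323,328)])
```

```text
158 [[583.0, -58.0, 102.0], [575.0, -56.0, 105.0], [567.0, -55.0, 107.0], [563.0, -60.0, 106.0], [563.0, -72.0, 102.0]]
162 [[583.0, -59.0, 93.0], [574.0, -56.0, 97.0], [568.0, -57.0, 97.0], [564.0, -61.0, 97.0], [560.0, -67.0, 96.0]]
166 [[584.0, -60.0, 83.0], [576.0, -58.0, 86.0], [567.0, -55.0, 90.0], [563.0, -61.0, 89.0], [562.0, -70.0, 85.0]]
170 [[619.0, -117.0, 41.0], [574.0, -56.0, 79.0], [567.0, -55.0, 81.0], [563.0, -60.0, 80.0], [635.0, -199.0, 1.0]]
172 [[611.0, -104.0, 43.0], [605.0, -107.0, 44.0], [568.0, -57.0, 76.0], [601.0, -125.0, 37.0], [593.0, -125.0, 39.0]]
174 [[606.0, -95.0, 44.0], [601.0, -101.0, 43.0], [595.0, -102.0, 44.0], [590.0, -107.0, 43.0], [586.0, -112.0, 42.0]]
[573.06924451 -67.14521637  57.83141064]
205 [[567.0, -48.0, 49.0], [569.0, -48.0, 50.0], [576.0, -48.0, 49.0], [579.0, -48.0, 50.0]]
210 [[567.0, -51.0, 49.0], [569.0, -51.0, 50.0], [576.0, -51.0, 49.0], [579.0, -50.0, 50.0]]
215 [[567.0, -56.0, 43.0], [569.0, -56.0, 42.0], [576.0, -56.0, 42.0], [579.0, -57.0, 41.0]]
220 [[566.0, -59.0, 42.0], [569.0, -59.0, 42.0], [576.0, -60.0, 42.0], [579.0, -59.0, 42.0]]
225 [[566.0, -62.0, 42.0], [569.0, -63.0, 42.0], [576.0, -63.0, 42.0], [579.0, -63.0, 42.0]]
230 [[566.0, -65.0, 43.0], [569.0, -66.0, 42.0], [576.0, -66.0, 42.0], [579.0, -66.0, 41.0]]
235 [[566.0, -69.0, 42.0], [569.0, -69.0, 42.0], [576.0, -69.0, 41.0], [579.0, -70.0, 40.0]]
240 [[568.0, -55.0, 79.0], [570.0, -55.0, 79.0], [575.0, -55.0, 78.0], [578.0, -55.0, 79.0]]
245 [[568.0, -55.0, 84.0], [570.0, -55.0, 83.0], [575.0, -55.0, 84.0], [577.0, -55.0, 84.0]]
250 [[568.0, -55.0, 88.0], [570.0, -55.0, 89.0], [575.0, -55.0, 90.0], [577.0, -55.0, 89.0]]
255 [[568.0, -55.0, 93.0], [570.0, -55.0, 93.0], [575.0, -55.0, 93.0], [577.0, -55.0, 93.0]]
260 [[568.0, -55.0, 97.0], [570.0, -55.0, 98.0], [575.0, -55.0, 98.0], [577.0, -55.0, 98.0]]
```

View pics/w3c.png

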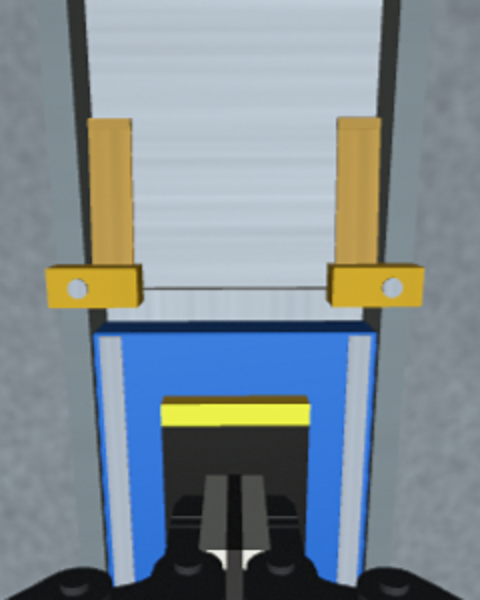

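Both cameras put the fingertips at z≈76 with their front face at y≈-55. The lateral position is right, but the real tip is about 40 mm higher than tool_pos z minus nose_length implies. I'll trust the cameras, which also read the pad top correctly at 42, and go on by feel.

{"fn": "carry_out", "kwargs": {"commands": [0.01,0,0,0,0,0,1,0.018,0,0,0,0,0,1,0.024,0,0,0,0,0,1,0.027,0,0,0,0,0,1,0.028,0,0,0,0,0,1]}}

```text
time: 4.6
tool_pos: [573.0, -67.1, 29.6]
tcp_rot: [110.4, 89.9, 20.3]
ft_force: [0.6, -0.5, 0.1]
finger_gap: 0.5
```

Run:
```python
from h import *
p,d,c=shot('wrist');W=world(d,c);s=sense();print(s['tool_pos'],s['ft_force'])
for v in range(205,262,3): print(v,[W[v,u].round(0).tolist() for u in (311,323)])
```

```text
[573.13745202 -67.13014683  29.70759322] [-0.11404362  0.71057041  0.06091428]
205 [[570.0, -41.0, 42.0], [575.0, -41.0, 42.0]]
208 [[570.0, -43.0, 41.0], [575.0, -42.0, 42.0]]
211 [[570.0, -44.0, 41.0], [576.0, -44.0, 42.0]]
214 [[570.0, -46.0, 40.0], [576.0, -46.0, 40.0]]
217 [[570.0, -46.0, 44.0], [575.0, -46.0, 45.0]]
220 [[570.0, -46.0, 48.0], [575.0, -46.0, 47.0]]
223 [[570.0, -47.0, 50.0], [575.0, -47.0, 51.0]]
226 [[570.0, -48.0, 50.0], [575.0, -48.0, 51.0]]
229 [[570.0, -50.0, 50.0], [575.0, -50.0, 49.0]]
232 [[570.0, -51.0, 50.0], [575.0, -51.0, 50.0]]
235 [[570.0, -57.0, 41.0], [576.0, -56.0, 42.0]]
238 [[570.0, -55.0, 48.0], [575.0, -55.0, 48.0]]
241 [[570.0, -55.0, 52.0], [575.0, -55.0, 52.0]]
244 [[570.0, -55.0, 55.0], [575.0, -55.0, 55.0]]
247 [[570.0, -55.0, 58.0], [575.0, -55.0, 58.0]]
250 [[570.0, -55.0, 60.0], [575.0, -55.0, 61.0]]
253 [[570.0, -55.0, 64.0], [575.0, -55.0, 63.0]]
256 [[570.0, -55.0, 66.0], [575.0, -55.0, 66.0]]
259 [[570.0, -55.0, 69.0], [575.0, -55.0, 68.0]]
```

{"fn": "carry_out", "kwargs": {"commands": [0.002,0,0,0,0,0,1,0.004,0,0,0,0,0,1,0.005,0,0,0,0,0,1,0.006,0,0,0,0,0,1,0.007,0,0,0,0,0,1]}}

```text
time: 5.28
tool_pos: [573.7, -67.2, 23.8]
tcp_rot: [96.6, 89.8, 6.6]
ft_force: [-3.2, 0.3, 9.2]
finger_gap: -0.1
```

{"fn": "carry_out", "kwargs": {"commands": [0.0025,0,0,0,0,0,1,0.004,0,0,0,0,0,1,0.0055,0,0,0,0,0,1,0.007,0,0,0,0,0,1]}}

```text
time: 5.78
tool_pos: [575.3, -67.5, 20.9]
tcp_rot: [86.9, 89.7, -3.1]
ft_force: [-17.5, 2.9, 39.6]
finger_gap: -0.1
```

Run:
```python
from meas import *
p,d,c=shot('wrist','w4.png');s=sense();print(s['tool_pos'],s['tcp_rot'],s['ft_force'],s['wrist_torque'])
W=world(d,c)
for v in range(205,262,4): print(v,[W[v,u].round(1).tolist() for u in (285,311,323,350)])
cv2.imwrite('pics/w4c.png',cv2.resize(p[100:320,200:440,::-1],None,fx=2.5,fy=2.5))
```

```text
[575.26393874 -67.5240196   20.9804858 ] [87.32568816 89.68346126 -2.68132181] [-13.09559895   2.73789868  31.13051421] [ 0.43431464  2.18341133 -0.01784406]
205 [[560.0, -40.9, 34.7], [572.1, -41.1, 34.3], [577.7, -41.0, 34.6], [590.5, -41.5, 33.1]]
209 [[559.9, -43.0, 34.5], [572.1, -42.9, 34.9], [577.7, -43.1, 34.3], [590.2, -42.7, 35.4]]
213 [[559.9, -45.0, 34.3], [572.1, -44.9, 34.6], [577.7, -45.4, 33.4], [590.5, -45.2, 34.1]]
217 [[559.9, -46.5, 35.7], [572.1, -46.4, 36.1], [577.7, -46.3, 36.3], [590.4, -46.8, 35.2]]
221 [[560.5, -46.2, 41.6], [572.1, -46.6, 40.7], [577.6, -46.5, 41.0], [589.7, -46.4, 41.2]]
225 [[560.4, -48.2, 41.5], [572.2, -47.8, 42.5], [577.6, -48.2, 41.4], [589.7, -48.0, 42.0]]
229 [[560.4, -50.0, 41.7], [572.1, -49.8, 42.3], [577.5, -49.8, 42.3], [589.7, -49.6, 42.9]]
233 [[560.4, -51.5, 42.7], [572.1, -51.7, 42.4], [577.5, -51.6, 42.7], [589.9, -52.2, 41.4]]
237 [[559.5, -57.1, 34.7], [572.0, -56.1, 37.1], [577.7, -55.3, 38.9], [590.7, -56.9, 35.3]]
241 [[559.5, -58.9, 35.3], [572.1, -55.8, 42.1], [577.6, -55.7, 42.4], [590.8, -59.2, 34.8]]
245 [[559.5, -61.0, 35.4], [572.2, -55.6, 46.7], [577.4, -54.8, 48.5], [590.8, -61.3, 35.0]]
249 [[559.4, -63.2, 35.2], [572.2, -55.2, 51.4], [577.4, -55.2, 51.4], [590.8, -63.1, 35.5]]
253 [[559.3, -65.6, 34.6], [572.2, -55.7, 54.3], [577.3, -55.2, 55.1], [590.9, -65.2, 35.7]]
257 [[559.2, -68.0, 34.2], [572.3, -55.5, 58.1], [577.2, -55.9, 57.4], [591.0, -67.5, 35.4]]
261 [[561.2, -59.5, 54.0], [572.3, -55.2, 62.0], [577.1, -55.6, 61.4], [591.0, -69.4, 35.9]]
```

View pics/w4c.png

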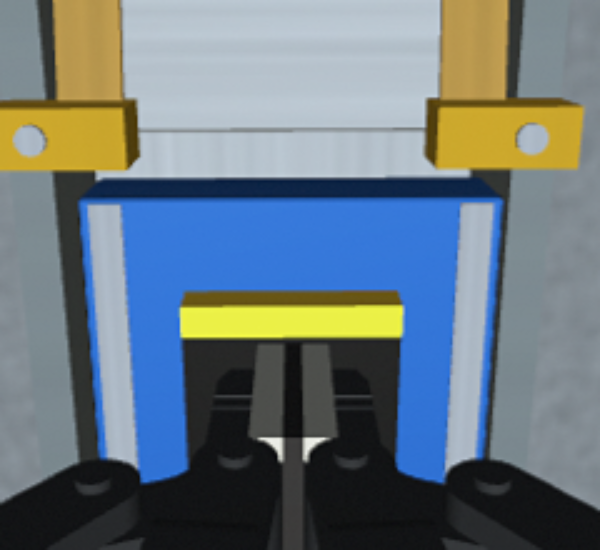

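The plate is fully down: the top reads about 34.8, below the 37.5 tabs. The cartridge was dragged sideways near the right wall (right gap at crop (497,330)), so I'll ease it back to the centre before sliding.

{"fn": "carry_out", "kwargs": {"commands": [0.0042,-0.0035,0,0,0,0,1,0.0042,-0.0045,0,0,0,0,1,0.0042,-0.005,0,0,0,0,1]}}

```text
time: 6.2
tool_pos: [575.0, -67.6, 21.1]
tcp_rot: [86.5, 89.1, -3.5]
ft_force: [3.8, 3.0, 15.2]
finger_gap: -0.2
```

Run:
```python
from h import *
go((573,-66,20),(1,0))
```

```text
axes [[0.015, 1.0, -0.0], [-0.001, -0.0, -1.0], [-1.0, 0.015, 0.001]]
shift [ 0.0011 -0.002  -0.0016] turn [-0.    0.05 -0.87]
```

{"fn": "carry_out", "kwargs": {"commands": [0.006,-0.005,-0.001,0,0,-0.9,1,0.007,-0.005,-0.003,0,0,-0.9,1,0.0075,-0.005,-0.005,0,0,-0.9,1,0.0075,-0.005,-0.007,0,0,-0.9,1,0.0075,-0.005,-0.009,0,0,-0.9,1]}}

```text
time: 6.82
tool_pos: [575.3, -63.4, 20.9]
tcp_rot: [48.3, 89.3, -41.8]
ft_force: [-10.3, -15.9, 38.7]
finger_gap: -0.1
```

{"fn": "carry_out", "kwargs": {"commands": [0.006,-0.005,-0.006,0,0,-0.5,1,0.006,-0.005,-0.008,0,0,-0.5,1,0.006,-0.005,-0.01,0,0,-0.5,1,0.006,-0.005,-0.012,0,0,-0.5,1,0.006,-0.005,-0.014,0,0,-0.5,1]}}

```text
time: 7.45
tool_pos: [575.2, -53.1, 20.9]
tcp_rot: [36.1, 89.0, -54.0]
ft_force: [-6.7, -11.3, 30.8]
finger_gap: -0.1
```

Run:
```python
from h import *
p,d,c=shot('wrist','w5.png');W=world(d,c);s=sense();print(s['tool_pos'],s['tcp_rot'],s['ft_force'],s['wrist_torque']);go((573,-66,20),(1,0))
for v in range(170,262,6): print(v,[W[v,u].round(1).tolist() for u in (285,311,323,350)])
```

```text
[575.22006185 -52.8786392   20.90685564] [ 36.55339242  88.99216444 -53.51157784] [ -6.82741754 -10.80785519  30.57199809] [-1.92871252  1.08966405 -0.0824321 ]
axes [[0.01, 1.0, -0.001], [-0.014, -0.001, -1.0], [-1.0, 0.01, 0.014]]
shift [ 0.0011 -0.0022  0.0131] turn [-0.06  0.81 -0.6 ]
170 [[558.6, -14.2, 14.7], [571.9, -14.2, 14.8], [578.1, -14.4, 14.2], [592.0, -14.5, 13.9]]
176 [[559.6, -14.3, 26.7], [572.0, -14.1, 27.8], [577.7, -14.0, 28.1], [590.4, -14.0, 28.6]]
182 [[560.1, -15.6, 33.0], [572.0, -15.4, 33.7], [577.5, -15.7, 32.6], [589.9, -15.7, 33.2]]
188 [[560.2, -17.9, 34.9], [572.0, -18.1, 34.4], [577.5, -18.2, 34.2], [589.9, -18.1, 34.5]]
194 [[560.0, -21.0, 33.9], [572.0, -21.1, 34.1], [577.5, -21.0, 34.3], [589.9, -21.1, 34.3]]
200 [[559.9, -23.8, 34.4], [571.9, -24.2, 33.4], [577.5, -24.0, 33.9], [590.1, -24.3, 33.4]]
206 [[559.9, -26.6, 34.8], [571.9, -27.2, 33.4], [577.6, -27.2, 33.3], [590.1, -26.9, 34.4]]
212 [[559.8, -29.7, 34.4], [571.9, -29.9, 34.2], [577.5, -29.7, 34.8], [590.3, -30.3, 33.2]]
218 [[559.8, -32.3, 35.6], [571.9, -32.0, 36.5], [577.5, -32.1, 36.3], [590.1, -32.4, 35.6]]
224 [[560.4, -32.2, 42.9], [572.0, -32.4, 42.7], [577.3, -32.9, 41.6], [589.5, -33.0, 41.4]]
230 [[560.2, -35.5, 42.1], [571.9, -35.5, 42.2], [577.3, -35.4, 42.5], [589.6, -35.9, 41.7]]
236 [[559.5, -41.4, 35.7], [571.8, -41.8, 35.0], [577.6, -42.0, 34.5], [590.5, -42.2, 34.4]]
242 [[559.2, -45.4, 33.9], [571.9, -40.7, 43.8], [577.3, -41.1, 42.9], [590.5, -45.0, 35.2]]
248 [[559.1, -48.7, 33.7], [571.9, -41.2, 48.7], [577.1, -40.7, 49.7], [590.8, -48.7, 34.2]]
254 [[559.0, -51.9, 33.8], [572.0, -41.0, 54.5], [576.9, -40.1, 56.4], [590.8, -51.7, 34.7]]
260 [[560.9, -44.3, 53.5], [572.0, -41.2, 59.3], [576.9, -41.1, 59.4], [591.0, -55.4, 33.9]]
```

The front edge is now about 5 mm under the tabs at a steady 31 N press. I'll keep sliding.

{"fn": "carry_out", "kwargs": {"commands": [0.006,-0.005,-0.006,0,0.4,-0.6,1,0.006,-0.005,-0.009,0,0.4,-0.6,1,0.006,-0.005,-0.012,0,0.4,-0.6,1,0.006,-0.005,-0.015,0,0.4,-0.6,1,0.006,-0.005,-0.018,0,0.4,-0.6,1,0.006,-0.005,-0.021,0,0.4,-0.6,1,0.006,-0.005,-0.024,0,0.4,-0.6,1,0.006,-0.005,-0.027,0,0.4,-0.6,1]}}

```text
time: 8.5
tool_pos: [575.1, -29.3, 20.5]
tcp_rot: [37.2, 89.1, -52.9]
ft_force: [-6.3, -11.4, 30.8]
finger_gap: 0.1
```

Run:
```python
from h import *
s=sense();print(s['tool_pos'],s['ft_force'],s['wrist_torque']);go((573,30,20),(1,0))
```

```text
[575.13081953 -29.28631552  20.5308746 ] [ -6.34525573 -11.41689987  30.8149321 ] [-2.08762104  1.10880312 -0.07047393]
axes [[0.009, 1.0, -0.002], [-0.012, -0.002, -1.0], [-1.0, 0.009, 0.012]]
shift [-0.0002 -0.0022 -0.0593] turn [-0.09  0.71 -0.54]
```

{"fn": "carry_out", "kwargs": {"commands": [0.006,-0.005,-0.006,0,0.4,-0.6,1,0.006,-0.005,-0.009,0,0.4,-0.6,1,0.006,-0.005,-0.012,0,0.4,-0.6,1,0.006,-0.005,-0.015,0,0.4,-0.6,1,0.006,-0.005,-0.018,0,0.4,-0.6,1,0.006,-0.005,-0.021,0,0.4,-0.6,1,0.006,-0.005,-0.024,0,0.4,-0.6,1,0.006,-0.005,-0.027,0,0.4,-0.6,1,0.006,-0.005,-0.03,0,0.4,-0.6,1,0.006,-0.005,-0.033,0,0.4,-0.6,1]}}

```text
time: 9.75
tool_pos: [575.7, -0.5, 20.4]
tcp_rot: [39.3, 89.1, -50.8]
ft_force: [-4.9, -17.6, 31.0]
finger_gap: -0.2
```

Run:
```python
from h import *
p,d,c=shot('wrist','w6.png');W=world(d,c);s=sense();print(s['tool_pos'],s['tcp_rot'],s['ft_force'],s['wrist_torque']);go((573,30,20),(1,0))
for v in range(140,262,6): print(v,[W[v,u].round(1).tolist() for u in (285,311,323,350)])
```

```text
[5.75660634e+02 5.12702575e-02 2.04189098e+01] [ 40.47715047  89.16518791 -49.65175832] [ -3.68745583 -14.57012742  31.83017676] [-2.44206357  0.82728363 -0.00297833]
axes [[0.009, 1.0, -0.002], [-0.011, -0.002, -1.0], [-1.0, 0.009, 0.011]]
shift [ 0.0001 -0.0027 -0.0299] turn [-0.13  0.64 -0.54]
140 [[559.7, 54.0, 15.6], [572.5, 53.9, 15.7], [578.5, 53.8, 15.2], [591.9, 53.7, 14.7]]
146 [[559.6, 51.0, 15.5], [572.5, 50.9, 15.3], [578.5, 51.0, 16.6], [592.0, 50.8, 15.2]]
152 [[559.5, 47.9, 15.0], [572.5, 48.0, 16.0], [578.5, 48.0, 15.9], [591.9, 47.9, 16.1]]
158 [[559.5, 45.0, 16.0], [572.5, 44.9, 15.5], [578.5, 44.9, 15.6], [592.0, 45.0, 16.5]]
164 [[559.3, 41.9, 15.6], [572.4, 41.9, 15.7], [578.5, 41.8, 15.6], [592.2, 41.7, 15.7]]
170 [[559.2, 38.7, 15.3], [572.4, 38.6, 15.0], [578.5, 38.7, 15.7], [592.2, 38.6, 15.6]]
176 [[559.1, 35.7, 15.7], [572.4, 35.5, 15.2], [578.5, 35.7, 16.0], [592.4, 35.4, 15.4]]
182 [[560.0, 35.4, 26.3], [572.5, 35.3, 26.5], [578.2, 35.6, 27.4], [591.1, 35.4, 27.2]]
188 [[560.5, 34.3, 33.0], [572.5, 34.3, 33.1], [578.0, 34.3, 33.4], [590.5, 34.2, 33.2]]
1
[... 359 characters left out ...]
[[560.1, 19.6, 33.3], [572.4, 19.7, 33.7], [578.1, 19.6, 33.4], [590.7, 19.9, 34.6]]
224 [[560.3, 17.7, 36.0], [572.4, 17.8, 36.4], [578.0, 17.8, 36.5], [590.6, 17.6, 36.3]]
230 [[560.7, 16.9, 41.2], [572.4, 17.0, 41.6], [577.9, 16.8, 41.3], [590.1, 16.7, 41.3]]
236 [[560.5, 13.7, 40.7], [572.4, 14.0, 41.5], [577.8, 14.2, 42.1], [590.2, 13.8, 41.3]]
242 [[559.7, 7.5, 33.9], [572.4, 11.7, 43.0], [577.8, 11.6, 42.8], [591.2, 6.9, 33.3]]
248 [[559.7, 4.4, 34.1], [572.4, 12.0, 49.4], [577.6, 12.6, 50.6], [591.3, 3.6, 33.0]]
254 [[559.5, 1.0, 33.8], [572.5, 11.7, 54.3], [577.5, 12.1, 55.1], [591.3, 1.0, 34.3]]
260 [[561.3, 8.0, 52.5], [572.5, 11.6, 59.3], [577.3, 12.1, 60.3], [591.4, -2.5, 33.9]]
```

Front face is at y≈35 with the stop at ≈68, and the fingers now bear on the rib. About 32 mm to go.

{"fn": "carry_out", "kwargs": {"commands": [0.006,-0.005,-0.007,0,0.4,-0.6,1,0.006,-0.005,-0.01,0,0.4,-0.6,1,0.006,-0.005,-0.013,0,0.4,-0.6,1,0.006,-0.005,-0.016,0,0.4,-0.6,1,0.006,-0.005,-0.019,0,0.4,-0.6,1,0.006,-0.005,-0.022,0,0.4,-0.6,1,0.006,-0.005,-0.025,0,0.4,-0.6,1,0.006,-0.005,-0.028,0,0.4,-0.6,1,0.006,-0.005,-0.031,0,0.4,-0.6,1]}}

```text
time: 10.92
tool_pos: [575.6, 26.7, 20.3]
tcp_rot: [37.5, 89.2, -52.6]
ft_force: [-8.8, -18.9, 33.8]
finger_gap: 0.4
```

Run:
```python
from h import *
s=sense();print(s['tool_pos'],s['ft_force'],s['wrist_torque']);go((573,32,20),(1,0))
```

```text
[575.60457546  26.68625738  20.30428801] [ -8.81920582 -18.85030438  33.79159357] [-3.202149    1.48095002  0.04027559]
axes [[0.008, 1.0, -0.003], [-0.01, -0.003, -1.0], [-1.0, 0.008, 0.01]]
shift [ 0.0002 -0.0026 -0.0053] turn [-0.17  0.6  -0.46]
```

{"fn": "carry_out", "kwargs": {"commands": [0.006,-0.005,-0.006,0,0.4,-0.6,1,0.006,-0.005,-0.008,0,0.4,-0.6,1,0.006,-0.005,-0.01,0,0.4,-0.6,1,0.006,-0.005,-0.012,0,0.4,-0.6,1]}}

```text
time: 11.42
tool_pos: [575.7, 32.1, 20.1]
tcp_rot: [27.4, 89.1, -62.8]
ft_force: [-5.3, -35.5, 31.4]
finger_gap: -0.3
```

Run:
```python
from h import *
p,d,c=shot('wrist','w7.png');W=world(d,c);s=sense();print(s['tool_pos'],s['ft_force'],s['wrist_torque']);go((573,32,20),(1,0))
for v in range(150,240,6): print(v,[W[v,u].round(1).tolist() for u in (285,311,350)])
p,d,c=shot('side');cv2.imwrite('pics/s7c.png',cv2.resize(p[130:270,220:400,::-1],None,fx=4,fy=4,interpolation=cv2.INTER_CUBIC))
```

```text
[575.65096694  32.03490442  20.07349429] [ -5.64100542 -29.33494449  29.46991998] [-4.95335097  1.05324238  0.00764616]
axes [[0.007, 1.0, -0.004], [-0.013, -0.004, -1.0], [-1.0, 0.007, 0.013]]
shift [ 0.0001 -0.0027  0.    ] turn [-0.22  0.77 -0.39]
150 [[562.6, 87.0, 47.4], [573.0, 87.0, 48.2], [588.7, 86.5, 45.2]]
156 [[562.5, 84.5, 47.2], [572.9, 84.4, 47.1], [588.7, 84.1, 45.8]]
162 [[562.5, 82.2, 47.7], [572.9, 82.1, 47.8], [588.9, 81.5, 45.2]]
168 [[562.2, 79.2, 45.4], [572.8, 79.2, 45.6], [588.8, 79.2, 46.0]]
174 [[562.1, 76.7, 45.3], [572.8, 76.7, 45.7], [589.1, 76.2, 44.1]]
180 [[562.0, 74.2, 45.8], [572.8, 74.2, 46.1], [589.0, 73.9, 45.3]]
186 [[561.9, 71.7, 45.9], [572.8, 71.4, 45.3], [589.0, 71.7, 46.5]]
192 [[561.8, 68.8, 44.9], [572.7, 68.8, 45.3], [589.3, 68.5, 44.6]]
198 [[560.4, 61.8, 31.8], [572.5, 62.1, 32.9], [590.6, 62.0, 33.1]]
204 [[560.4, 59.2, 32.9], [572.5, 59.2, 33.0], [590.7, 59.2, 33.3]]
210 [[560.4, 56.6, 34.0], [572.5, 56.2, 33.0], [590.9, 55.9, 32.5]]
216 [[560.2, 53.5, 33.4], [572.5, 53.5, 33.8], [590.9, 53.1, 33.1]]
222 [[560.1, 50.3, 33.3], [572.4, 50.3, 33.3], [590.9, 50.1, 33.3]]
228 [[560.5, 49.5, 38.5], [572.5, 49.6, 38.8], [590.4, 49.4, 38.9]]
234 [[560.8, 48.0, 41.7], [572.5, 48.1, 42.1], [590.1, 47.7, 41.7]]
```

View pics/s7c.png

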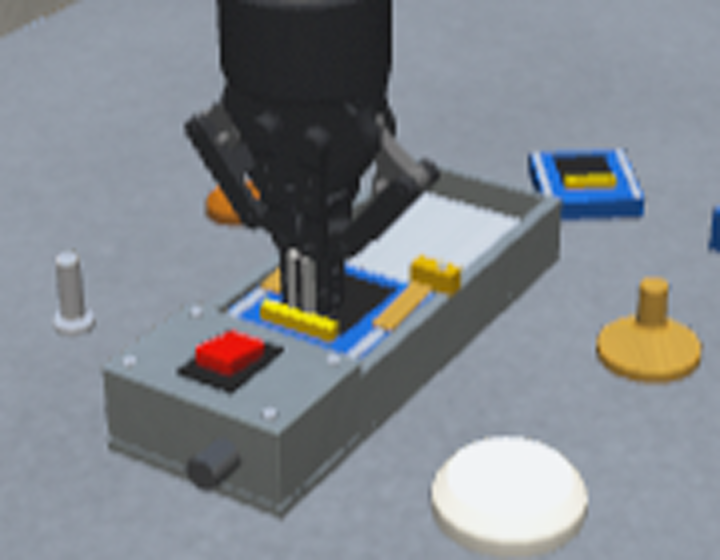

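The cartridge is against the switch housing: rib front at y≈49.5 puts the front face at ≈67.5. The stop reaction rose to about 30-35 N. I'll ease off and lift straight up.

{"fn": "carry_out", "kwargs": {"commands": [0.003,-0.003,-0.004,0,0,0,1,0.0,-0.001,-0.001,0,0,0,1,-0.005,0,0,0,0,0,1,-0.015,0,0.001,0,0,0,1,-0.04,0,0.001,0,0,0,1,-0.08,0,0.001,0,0,0,1,-0.13,0,0.001,0,0,0,1,-0.18,0,0.04,0,0,0,1,-0.2,0,0.08,0,0,0,1,-0.2,0,0.08,0,0,0,1,-0.2,0,0.08,0,0,0,1,-0.2,0,0.08,0,0,0,1]}}

```text
time: 13.02
tool_pos: [573.3, -44.1, 219.7]
tcp_rot: [20.5, 89.2, -69.7]
ft_force: [-0.9, 0.8, 0.5]
finger_gap: -0.2
```

Run:
```python
from h import *
s=sense();print(s['time'],s['tool_pos'],s['qd'].round(1),s['ft_force'])
p,d,c=shot('wrist','w8.png');W=world(d,c)
m=lambda x0,x1,y0,y1:np.nanmedian(W[(W[...,0]>x0)&(W[...,0]<x1)&(W[...,1]>y0)&(W[...,1]<y1)],0).round(1)
print('plate',m(550,590,-90,-30),'behind cart',m(550,590,-28,-21),'cart top',m(555,590,53,63),'pad',m(560,585,0,35))
h=cv2.cvtColor(p,cv2.COLOR_RGB2HSV).astype(int)
k=(h[...,0]>26)&(h[...,0]<33)&(h[...,1]>150)&(abs(W[...,0]-573)<22)&(W[...,1]>0);w=W[k];print('rib',np.nanpercentile(w,2,axis=0),np.nanpercentile(w,98,axis=0))
```

```text
13.025 [573.25777612 -44.05488449 219.72738395] [ 0.1  0.2 -0.2 -0.   0.1 -0.2] [-0.87835418  0.7968223   0.51707035]
plate [571.5 -31.9 279.4] behind cart [568.  -24.8 315.8] cart top [572.2  58.3  33.7] pad [572.1  18.2  33.9]
rib [555.69929938  44.86918799  40.15009042] [592.61299686  48.67358681  42.94909916]
```

View pics/w8.png

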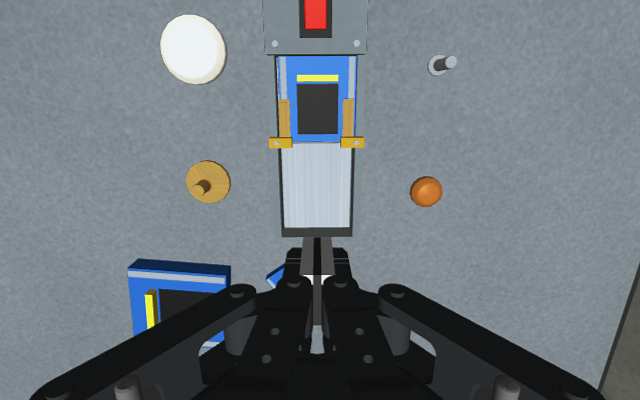

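The cartridge sits in the bay below the red switch, rib at (317,78), top at 33.8 mm; the loose things are in place. Last checks: plate height, cartridge rear edge, loose items and rocker.

Run:
```python
from h import *
p,d,c=shot('wrist');W=world(d,c)
for v in (138,141,144,148,160,180,200,220): print(v,W[v,317].round(1))
p2,d2,c2=shot('scene');z=np.load('scene.npz')
df=np.abs(p2.astype(int)-z['p']).max(-1)
for n,(u,v) in dict(foot=(289,180),puck=(356,180),lens=(276,285),pin=(366,276),red=(380,204),big=(214,170),small=(215,219)).items(): print(n,np.percentile(df[v-10:v+10,u-12:u+12],95))
```

```text
138 [574.  -12.4  33.6]
141 [574.  -15.6  32.8]
144 [574.  -20.1  23.9]
148 [574.  -24.5  23.7]
160 [574.  -37.8  23.7]
180 [573.9 -60.7  23.4]
200 [573.8 -84.5  23.3]
220 [ 573.7 -109.4   22.8]
foot 6.0499999999999545
puck 4.0
lens 7.0
pin 7.0
red 7.0
big 7.0
small 7.0
```

Plate is back up (≈23.7 mm against 24 nominal and 17 pressed), cartridge home, and everything else unchanged. Handing in.

```bash
python3 -c "
from bench import order
print(order.hand_in())"
```

```text
the job is handed in; nothing more can be done
None
```

The middle-sized blue cartridge is fully home against the red-switch end, and the job is handed in at about 13 s of robot time. I pressed the cartridge down with closed fingertips at about 30 N and slid it under the tabs and springs, with the fingers against its rib. I kept it pressed until the stop pushed back with about 30–35 N. Then I eased off and lifted the hand clear.

**Last checks:**
- **Cartridge:** its top is at 33.8 mm (34 expected), and the rib puts its front face on the stop to within about 1 mm.
- **Lift plate:** it is back up at about 23.7 mm; up is 24 and pressed is 17.
- **Surroundings:** the rocker, the four loose things and the two look-alike cartridges look unchanged in the before-and-after scene pictures.
- **Hand:** it is clear of everything, with no force on the wrist.

**What disagreed or came close:**
- **Tip height:** the fingertips stood about 17 mm above the reported TCP height, although `r.nose_length` says 22 mm below it. I trusted the cameras and the contact force instead.
- **Peak press force:** it briefly reached 39.6 N, and 38.7 N once more. These were fingertip presses; the arm and gripper body touched nothing.
- **Sideways drift:** the first press dragged the cartridge about 2 mm towards one side wall. It then slid in without jamming.

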